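# Lay up the coffee tray and the tea tray

### The arm

A 6-joint arm with a two-finger parallel gripper is mounted at the origin on the work surface. World frame = base frame: x ahead of the robot, y to its left, z up, the work surface at z = 0. Lengths are in m, angles in degrees, forces in N, time in s.
With the tool pointing down it reaches from about 0.25 to 0.725 m from the base axis. Payload 9.7 kg.
Tool frame: the origin (TCP) lies midway between the tips of the shut fingers; the grasp point (between the pads) lies 19 mm behind it (bot.pinch_z is the distance from the TCP to the grasp point, in m); z points along the fingers, y is the line along which they close (so a half turn about z gives the same grasp; the last joint's range is limited). The gripper opens to 85 mm and grips with 20 to 120 N. Pads are 22 mm wide; open, the fingers measure 114 mm over their backs; the gripper's body (76 mm by 85 mm) begins 54 mm behind the grasp point. The pads swing forward as they close: fully open they stand 13 mm farther back than shut.
Start: joints at [-69.557, 4.979, 10.078, 95.1, 0, 90], TCP at [0.192, -0.515, 0.231] pointing down, gripper open.
Joint ranges: [-179.16, 179.16], [-48.56, 103.87], [-65.8, 70.77], [-126.05, 130.52], [-82.76, 87.17], [-180, 180]. Speed limits (degrees/s): [127.2, 127.2, 147.25, 180, 180, 180].

### API

Orientations are given as [roll, pitch, yaw] about the fixed x, y, z axes, in that order (R = Rz(yaw) Ry(pitch) Rx(roll)).
In Python, from workcell import sensors, camera, ticket, bot gives the robot as it stands.
- The arm moves only by the shell command python3 -m handwheel 'ROWS' [FORCE]. ROWS is a JSON object of lists of equal length, an entry for each row: "gripper": the opening, from -1 (shut) to 1 (fully open); "slide": the shift along the tool's x, y, z in mm, a list of three; "yaw": the turn about the tool's z in rad. A call has 1 to 8 rows; each row shifts and turns the commanded pose from where the row before left it, along the tool's axes as they then stand; what a row does not reach is not made up. A row lasts 1/12 s, in which the tool goes at most 41.7 mm and 7.16 degrees, less where a joint would pass 70% of its speed; a pose out of reach is approached as far as the arm can. A call is refused whole if a number of a shift passes 41.7 or a number of a turn 0.125, either way. A call with a gripper value outside its range is refused whole. The fingers move at their own pace and stop on an object; FORCE is the grip in N (left out, the last holds). Time passes only in rows, so rows that do not move let the fingers close. It gives the time, the measured TCP pose, the force, the opening and the grip force at its end, in the units of the state.
- sensors.get_obs(): the state, without advancing time (a new reading comes with each control period).
- camera(name): name is "side" or "top" or "wrist"; returns a dict with "img" (400x640x3 uint8, red, green, blue), "fx", "fy", "cx", "cy" (pixels), "R" (3x3) and "t" (3): a world point X has camera coordinates R X + t. Camera axes: x right, y down, z forward; pixel columns grow to the right and rows downward; lengths in m; the calibration is good to about 2 mm. The wrist camera is an equidistant fisheye: a pixel r from the principal point sees the ray r / f radians off the axis. A picture is of the moment at which its call begins. There is no depth.
- ticket.job_done(): hands the job in; it is judged then, once.
The state is a dict: "time": time; "q": joint angles; "qd": joint speeds; "joint_efforts": joint torques, N m; "ee_pos": TCP position; "tcp_rot": TCP orientation; "wrist_force": force on the tool from outside, world axes, zero at the start; "torque": the same for the moment, N m; "opening": finger opening in m; "grasp_force": force on a finger pad.
Only numpy, scipy, OpenCV 4.12 (cv2) and the standard library are available. Lean on these libraries where they do the work, as an engineer would, in place of code of your own. Each camera call takes 0.05 s, during which the arm holds its last target. There are 200 camera calls.

### The job

Lay up the two trays on the counter: on the oblong steel tray the tall mug goes on the middle of the wide cork round and the cream jug on the middle of the small one; on the round-ended white tray the square tea cup goes on the middle of the wide cork round and the two domed lids on the middle of the small one, both upturned as they lie now, the small lid cupped inside the large. Keep everything upright, set things down rather than drop them, and leave the sugar jar and the syrup bottle where they stand.

Things in the scene. Friction and masses are not known exactly. Their poses are not given: they have to be found in the camera images.
- oblong_tray: The coffee tray: oblong steel tray, square corners, wire handle at each short end, fixed. 270 mm long (local x), 130 wide (y); floor top 6 mm, rim top 14 mm above its origin (centre of underside). Two flush cork rounds in the floor: the WIDE one, 88 mm across, centred at local x = -70 mm, y = 0; the SMALL one, 62 mm across, at x = +70 mm, y = 0.
- oval_tray: The tea tray: white ceramic tray with half-round ends, fixed. 270 mm long (local x), 130 wide (y); floor top 6 mm, rim top 14 mm above its origin (centre of underside). Two flush cork rounds in the floor: the WIDE one, 88 mm across, centred at local x = +70 mm, y = 0; the SMALL one, 62 mm across, at x = -70 mm, y = 0.
- mug: Tall white mug with a handle: straight wall 66 mm across, 90 mm high, wall 4 mm; the handle stands out along local +x to 61 mm from the axis, between heights 16 and 78 mm. Free to be gripped across local y. Origin: centre of the underside, z up the axis. About 0.26 kg.
- cream_jug: Small white cream jug with handle and spout: 70 mm high, 58 mm across at height 20 mm narrowing to 50 mm at the rim; handle along local +x to 48 mm from the axis, spout at the rim along local -x to 38 mm. Free to be gripped across local y (54 mm across at height 45 mm). Origin: centre of the underside, z up. About 0.16 kg.
- tea_cup: White square tea cup without a handle: open box shape 60 by 60 mm and 60 mm high, upright walls 5 mm thick, square to local x and y. Origin: centre of the underside, z up. About 0.16 kg.
- large_lid: The larger white domed lid, lying upturned (knob down, hollow up) like a little bowl: 36 mm high, 66 mm across the rim, outside upright over its top 10 mm; wall 4 mm; stands on its flat knob, 32 mm across, 8 mm high. The hollow's floor is 12 mm above the origin and about 36 mm across. Origin: centre of the knob's underside, z up to the rim. 0.11 kg.
- small_lid: The smaller white domed lid, also upturned: 42 mm high, 52 mm across the rim, outside upright over its top 12 mm; wall 3.5 mm; flat knob 24 mm across, 14 mm high. Cupped in the large lid, its knob rests on that hollow's floor, its origin 12 mm above the large lid's and its rim 18 mm above that rim: grip it near the rim. Origin: centre of the knob's underside, z up to the rim. 0.07 kg.
- sugar_jar: Closed pale jar with a flat grey steel cap, 64 mm across and 85 mm high, standing loose among the crockery; not part of either kit. Origin: centre of the underside.
- syrup_bottle: Amber bottle with black cap, 54 mm across and 160 mm high, standing loose behind the crockery; not part of either kit. Origin: centre of the underside.
Mind the look-alikes: they are no part of the job. Leave any green or turquoise look-alike of the small_lid alone. What is shaped like the tea_cup but red is not meant.

How it is judged:
By the outcome, as a careful person would: the job done as asked, in the order asked, and still so for the second after the job is handed in, with the robot touching nothing.
It also fails if it takes over 125 s, if anything falls off the work surface, if the arm or the gripper's body presses on something with over 40 N, if the wrist force passes 120 N, or if a joint passes its speed limit or range.

## Working session

There is one attempt and no reset: what is moved stays moved. The work goes in short steps, Python scripts to look and compute and a shell command to move; the robot and the scene stay as the last step left them, time stands still between calls to the robot, and variables do not carry over. Pictures are saved under pics/ and viewed, at most 14 in all, crops included, and the job is handed in when it is done.

```bash
ls; mkdir -p pics; python3 - <<'E'
from workcell import sensors,camera,bot
import cv2
print(sensors.get_obs(), bot.pinch_z)
for n in ("top","side"):
    c=camera(n); cv2.imwrite(f"pics/{n}0.png",c["img"][:,:,::-1]); print(n,c["fx"],c["fy"],c["cx"],c["cy"],c["R"],c["t"])
E
```

```text
pics
{'time': 0.0, 'q': array([-6.95577427e+01,  5.01246674e+00,  1.00346099e+01,  9.50973813e+01,
       -8.55416932e-04,  9.00020497e+01]), 'qd': array([ 0.09986888,  0.038403  ,  0.00566398,  0.06781071, -0.01363872,
       -0.0384939 ]), 'joint_efforts': array([-3.77002332e-03, -5.20387924e+01,  4.64802432e+01,  1.64225459e-02,
       -1.71586371e-04,  7.21016505e-06]), 'ee_pos': array([ 0.19201728, -0.51516783,  0.23057133]), 'tcp_rot': array([-1.79924762e+02,  8.58107735e-04,  2.04402087e+01]), 'wrist_force': array([ 1.3839299 , -0.36086173, -0.43524148]), 'torque': array([-0.02312621,  0.02863576,  0.03420236]), 'grasp_force': 0.0, 'opening': 0.08565286353754355} 0.0187
top 386.79201770717 386.79201770717 316.1662789095512 199.15769745974117 [[ 9.93735302e-04 -9.99929291e-01 -1.18501017e-02]
 [-9.92830470e-01  4.29864996e-04 -1.19530222e-01]
 [ 1.19526864e-01  1.18839234e-02 -9.92759841e-01]] [-0.00217451  0.61557087  0.82960784]
side 397.4409165760276 397.4409165760276 318.6400781502579 201.94540802184872 [[-0.86118172 -0.50787979 -0.02059538]
 [-0.27553465  0.50048961 -0.82072578]
 [ 0.42713781 -0.7011193  -0.57095098]] [0.52622268 0.18697211 0.84829397]
```

View pics/top0.png

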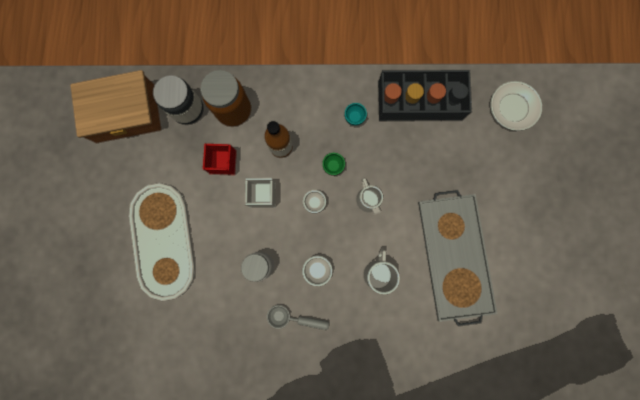

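View pics/side0.png

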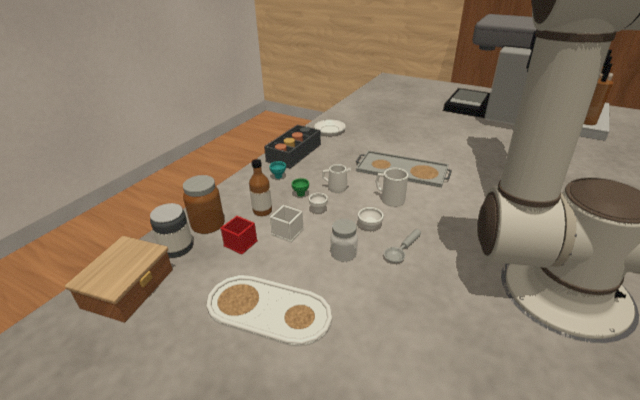

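Top view: the oval tray is at (162,241) with its wide cork at (158,211) and small cork at (166,271). The oblong tray is at (456,257) with wide cork (462,288) and small cork (451,226). Of the rest:
- **Small lid:** candidates are white (315,201), green (333,163) and turquoise (356,115). The white one is meant; the larger bowl at (317,270) is the large lid.
- **Tea cup:** candidates are white (260,192) and red (219,159). The white one is meant.
- **Others:** mug (382,275), jug (370,198), sugar jar (256,267), bottle (278,138).

The side view agrees.

I'll confirm in one enlarged crop and measure.

```bash
cat > h.py <<'E'
import numpy as np, cv2
from workcell import sensors,camera,bot
def ray(c,p):
    p=np.asarray(p,float); d=np.array([(p[0]-c["cx"])/c["fx"],(p[1]-c["cy"])/c["fy"],1.])
    return -c["R"].T@c["t"], c["R"].T@d
def plane(c,p,z):
    o,d=ray(c,p); return o+d*(z-o[2])/d[2]
def proj(c,X):
    q=c["R"]@np.asarray(X,float)+c["t"]; return np.array([c["cx"]+c["fx"]*q[0]/q[2],c["cy"]+c["fy"]*q[1]/q[2]])
E
python3 - <<'E'
from h import *
c=camera("top"); im=c["img"]; bgr=im[:,:,::-1].copy()
cv2.imwrite("pics/crop.png",cv2.resize(bgr[145:300,235:415],None,fx=3.8,fy=3.8,interpolation=cv2.INTER_CUBIC))
hsv=cv2.cvtColor(im,cv2.COLOR_RGB2HSV)
# corks
m=cv2.inRange(hsv,(5,70,60),(22,255,255)); m=cv2.morphologyEx(m,cv2.MORPH_CLOSE,np.ones((5,5)))
for k in cv2.findContours(m,0,1)[0]:
    if 300<cv2.contourArea(k):
        e=cv2.fitEllipse(k)
        if e[0][1]>180: print("cork",np.round(e[0],1),np.round(e[1],1),plane(c,e[0],.006).round(4))
# white things
m=cv2.inRange(hsv,(0,0,140),(180,45,255))
for k in cv2.findContours(m,0,1)[0]:
    if cv2.contourArea(k)>120:
        r=cv2.minAreaRect(k); (x,y),rad=cv2.minEnclosingCircle(k); print("white",cv2.boundingRect(k),np.round(r[0],1),np.round(r[1],1),round(r[2],1),round(rad,1),cv2.contourArea(k))
cs=camera("side"); hs=cv2.cvtColor(cs["img"],cv2.COLOR_RGB2HSV)
m=cv2.inRange(hs,(5,70,60),(22,255,255)); m=cv2.morphologyEx(m,cv2.MORPH_CLOSE,np.ones((5,5)))
for k in cv2.findContours(m,0,1)[0]:
    if 100<cv2.contourArea(k):
        e=cv2.fitEllipse(k); print("side cork",np.round(e[0],1),plane(cs,e[0],.006).round(4))
E
```

```text
cork [461.6 287.5] [38.  39.7] [ 0.4191 -0.3289  0.006 ]
cork [165.5 270.8] [24.9 26.4] [0.4549 0.3419 0.006 ]
cork [450.9 225.7] [25.8 26.8] [ 0.5578 -0.3106  0.006 ]
cork [157.3 210.7] [35.1 37.3] [0.5924 0.3676 0.006 ]
white (368, 262, 32, 32) [383.3 277.8] [31.1 30.4] 45.0 16.2 756.5
white (302, 256, 30, 30) [316.8 270.8] [29.  28.3] 45.0 15.0 652.5
white (303, 190, 23, 23) [313.5 201. ] [21.9 21.9] 45.0 11.5 380.0
white (129, 183, 64, 118) [160.2 241.6] [116.7  57. ] 81.9 58.6 5753.0
white (360, 179, 23, 34) [371.4 195.8] [22.4 30.9] 10.0 18.1 420.5
white (245, 178, 27, 27) [258. 191.] [26. 26.] 90.0 18.0 349.5
white (492, 82, 50, 48) [516.5 105.5] [47. 49.] 90.0 25.5 1844.0
side cork [299.3 316.6] [0.4527 0.3446 0.006 ]
side cork [237.9 299.5] [0.5894 0.3711 0.006 ]
side cork [587.3 263.8] [-0.036  -0.1031  0.006 ]
side cork [492.1 211.2] [ 0.1904 -0.2089  0.006 ]
side cork [529.6 184. ] [ 0.1216 -0.4034  0.006 ]
side cork [607.3 199.1] [-0.0751 -0.4207  0.006 ]
side cork [258.5 181.7] [ 0.8405 -0.0253  0.006 ]
side cork [423.8 171.6] [ 0.418  -0.3244  0.006 ]
side cork [380.8 163.9] [ 0.5556 -0.3057  0.006 ]
side cork [138.4 229.5] [0.9721 0.3153 0.006 ]
side cork [606.5  72.2] [-0.0733 -1.7224  0.006 ]
side cork [368.7  45.1] [ 1.2422 -1.7084  0.006 ]
```

View pics/crop.png

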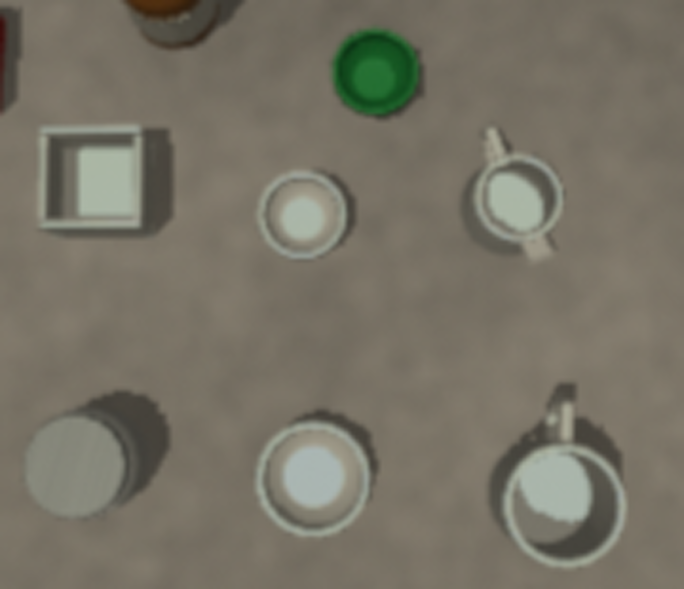

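The crop confirms the white square cup, the white small lid at (314,201), the white large lid at (317,270), the mug with its handle towards the top of the image, and the jug with its spout to the lower right. Green is a decoy. Next I work out the poses.

```bash
cat >> h.py <<'E'
def d(x,y,z,yaw):   # tool-axis shift (mm) after turning; turn in rad
    o=sensors.get_obs(); p=o["ee_pos"]; t0=o["tcp_rot"][2]; t=np.radians(t0)
    dw=(np.array([x,y,z])-p)*1000
    print("now",p.round(4),"rot",o["tcp_rot"].round(2),"| turn rad",round(-np.radians(yaw-t0),3))
    for nm,a in (("slide cur yaw",t),("slide at new yaw",np.radians(yaw))):
        print(nm,np.round([dw[0]*np.cos(a)+dw[1]*np.sin(a), dw[0]*np.sin(a)-dw[1]*np.cos(a), -dw[2]],1))
E
python3 - <<'E'
from h import *
c=camera("top")
cor=np.array([-.001,.002,0])
for n,p,z in (("mug",(383.3,277.8),.09),("mug handle",(384,247.5),.07),("jug",(371.2,196.7),.07),("jug spout",(376.4,210.5),.068),("small",(314.1,201),.042),("large",(316.8,270.8),.036),("cup",(258,191),.06),("bottlecap",(273,127.5),.16),("sugar",(254.7,267.3),.085),("red",(219,159),.06),("green",(334,163),.04)):
    print(n,(plane(c,p,z)+cor).round(4))
# cup edge angle
g=plane(c,(245,178),.06);h=plane(c,(271,178),.06);print(np.degrees(np.arctan2(*(g-h)[:2])))
X=plane(c,(383.3,277.8),.09)+cor
d(X[0],X[1],.15,0)
E
```

```text
mug [ 0.4459 -0.1383  0.09  ]
mug handle [ 0.5074 -0.1442  0.07  ]
jug [ 0.6159 -0.1188  0.07  ]
jug spout [ 0.5862 -0.1298  0.068 ]
small [0.6098 0.0045 0.042 ]
large [ 0.4564 -0.0015  0.036 ]
cup [0.6298 0.1271 0.06  ]
bottlecap [0.7417 0.0835 0.16  ]
sugar [0.4664 0.1268 0.085 ]
red [0.7015 0.215  0.06  ]
green [ 0.6964 -0.0402  0.04  ]
0.06273483882815425
now [ 0.1921 -0.5153  0.231 ] rot [-179.96    0.     20.44] | turn rad 0.357
slide cur yaw [ 369.5 -264.6   81. ]
slide at new yaw [ 253.9 -377.    81. ]
```

```bash
python3 -m handwheel '{"gripper":[1,1,1,1],"slide":[[0,0,0],[0,0,0],[0,0,0],[0,0,0]],"yaw":[0.111,0.111,0.111,0.111]}' 35 
python3 -m handwheel '{"gripper":[1,1,1,1,1,1,1],"slide":[[15.7,-28.4,5],[15.7,-28.4,5],[15.7,-28.4,5],[15.7,-28.4,5],[15.7,-28.4,5],[15.7,-28.4,5],[15.7,-28.4,5]],"yaw":[0,0,0,0,0,0,0]}'
python3 -m handwheel '{"gripper":[1,1,1,1,1,1,1,1],"slide":[[15.7,-28.4,5],[15.7,-28.4,5],[15.7,-28.4,5],[15.7,-28.4,5],[15.7,-28.4,5],[15.7,-28.4,5],[15.7,-28.4,5],[0,0,0]],"yaw":[0,0,0,0,0,0,0,0]}'
python3 - <<'E'
from h import *
d(.4459,-.1383,.04,-5)
w=camera("wrist"); cv2.imwrite("pics/w1.png",w["img"][:,:,::-1]); print({k:w[k] for k in w if k!="img"})
E
```

```text
time: 0.58
ee_pos: [0.1921, -0.5153, 0.2311]
tcp_rot: [-180.0, 0.0, -5.3]
wrist_force: [0.4, -0.1, 0.2]
opening: 0.0855
grasp_force: 0.0
time: 1.17
ee_pos: [0.3194, -0.3255, 0.1961]
tcp_rot: [180.0, -0.0, -5.0]
wrist_force: [0.5, -0.3, 0.4]
opening: 0.0854
grasp_force: 0.0
time: 1.83
ee_pos: [0.4474, -0.1346, 0.16]
tcp_rot: [-179.9, 0.0, -4.8]
wrist_force: [-0.4, 0.1, -0.7]
opening: 0.0854
grasp_force: 0.0
now [ 0.4474 -0.1346  0.16  ] rot [-1.7992e+02  5.0000e-02 -4.7700e+00] | turn rad 0.004
slide cur yaw [ -1.2   3.8 120. ]
slide at new yaw [ -1.2   3.8 120. ]
{'fx': 309.70691628693146, 'fy': 309.70691628693146, 'cx': 318.1496035679537, 'cy': 200.3866061228349, 'R': array([[-0.08227288, -0.99660842, -0.00168264],
       [-0.94920865,  0.07784517,  0.30486565],
       [-0.30370069,  0.02667935, -0.95239388]]), 't': array([-0.09804708,  0.41699712,  0.45109109])}
```

View pics/w1.png

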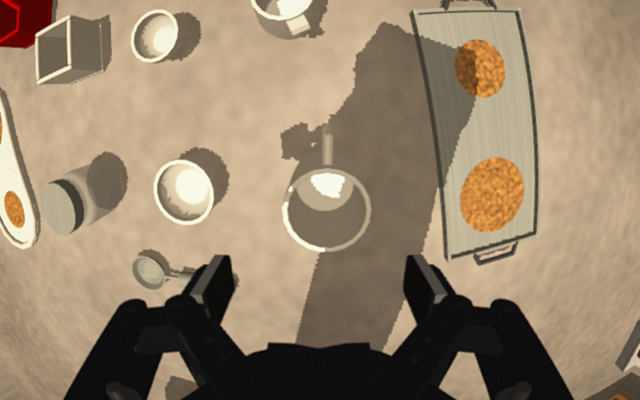

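The wrist view shows the mug rim at about (327,209), the oblong corks at (492,193) and (480,68), and the large lid at (184,191). I cross-check with fisheye rays.

```bash
cat >> h.py <<'E'
def wray(c,p,z):
    u=np.array([p[0]-c["cx"],p[1]-c["cy"]]); r=np.hypot(*u); th=r/c["fx"]
    v=np.array([*(u/r*np.sin(th)),np.cos(th)]); dd=c["R"].T@v; o=-c["R"].T@c["t"]
    return o+dd*(z-o[2])/dd[2]
def wcirc(c,k,z):   # circle through contour points on plane z
    P=np.array([wray(c,q[0],z)[:2] for q in k],np.float64); 
    A=np.c_[2*P,np.ones(len(P))]; s=np.linalg.lstsq(A,(P**2).sum(1),rcond=None)[0]
    return s[:2].round(4), round(float(np.sqrt(s[2]+s[0]**2+s[1]**2)),4)
E
python3 - <<'E'
from h import *
w=camera("wrist")
E4=lambda pts: np.array(pts).reshape(-1,1,2)
print("mug",wcirc(w,E4([(283,210),(371,210),(327,251),(295,182)]),.09))
print("large",wcirc(w,E4([(154,190),(214,190),(184,159),(184,223)]),.036))
print("handle",wray(w,(327,127),.075))
hsv=cv2.cvtColor(w["img"],cv2.COLOR_RGB2HSV)
m=cv2.inRange(hsv,(8,110,60),(22,255,255)); m=cv2.morphologyEx(m,cv2.MORPH_CLOSE,np.ones((5,5)))
for k in cv2.findContours(m,0,1)[0]:
    if 500<cv2.contourArea(k): print("cork",cv2.boundingRect(k),wcirc(w,cv2.convexHull(k),.006))
E
```

```text
mug (array([ 0.4467, -0.1438]), 0.0322)
large (array([ 0.4577, -0.008 ]), 0.0325)
handle [ 0.5066531  -0.14861816  0.075     ]
cork (459, 156, 64, 75) (array([ 0.42  , -0.3301]), 0.0437)
cork (453, 39, 51, 58) (array([ 0.5586, -0.3115]), 0.0308)
```

```bash
python3 -m handwheel '{"gripper":[1,1,1,1,1,1,1,1],"slide":[[0,3.7,0],[0,3.7,18],[0,0,18],[0,0,18],[0,0,18],[0,0,18],[0,0,18],[0,0,17]],"yaw":[0,0,0,0,0,0,0,0]}' 35
python3 -m handwheel '{"gripper":[-1,-1,-1,-1,-1,-1,-1,-1],"slide":[[0,0,0],[0,0,0],[0,0,0],[0,0,0],[0,0,0],[0,0,0],[0,0,0],[0,0,0]],"yaw":[0,0,0,0,0,0,0,0]}' 35
python3 - <<'E'
from h import *
d(.4193,-.329,.065,-5)
E
```

```text
time: 2.6
ee_pos: [0.4444, -0.1473, 0.0357]
tcp_rot: [180.0, -0.0, -5.1]
wrist_force: [0.3, 0.2, -1.0]
opening: 0.0853
grasp_force: 0.0
time: 3.27
ee_pos: [0.4451, -0.1458, 0.0364]
tcp_rot: [180.0, -0.0, -5.0]
wrist_force: [-0.3, 0.5, -3.3]
opening: 0.066
grasp_force: 39.8
now [ 0.4451 -0.1458  0.0364] rot [ 1.7999e+02 -1.0000e-02 -4.9900e+00] | turn rad 0.0
slide cur yaw [ -9.8 184.8 -28.6]
slide at new yaw [ -9.7 184.8 -28.6]
```

```bash
python3 -m handwheel '{"gripper":[-1,-1,-1,-1],"slide":[[0,0,-8],[0,0,-10],[0,0,-12],[0,0,0]],"yaw":[0,0,0,0]}' 35
python3 -m handwheel '{"gripper":[-1,-1,-1,-1,-1,-1,-1,-1],"slide":[[-1,14,0],[-1.3,26,0],[-1.3,26,0],[-1.3,26,0],[-1.3,26,0],[-1.3,26,0],[-1.3,26,0],[-1,14.8,0]],"yaw":[0,0,0,0,0,0,0,0]}' 35
python3 -m handwheel '{"gripper":[-1,-1,-1],"slide":[[0,0,0],[0,0,0],[0,0,0]],"yaw":[0,0,0]}' 35
python3 - <<'E'
from h import *
d(.4193,-.329,.043,-5)
w=camera("wrist"); cv2.imwrite("pics/w2.png",w["img"][:,:,::-1])
E
```

```text
time: 3.6
ee_pos: [0.4465, -0.1462, 0.0696]
tcp_rot: [179.9, -0.2, -5.0]
wrist_force: [0.3, 0.0, -2.9]
opening: 0.0663
grasp_force: 40.3
time: 4.27
ee_pos: [0.4189, -0.3314, 0.0666]
tcp_rot: [179.9, -0.0, -5.1]
wrist_force: [0.2, 0.2, -3.4]
opening: 0.0668
grasp_force: 40.6
time: 4.52
ee_pos: [0.4192, -0.3284, 0.0663]
tcp_rot: [-180.0, 0.0, -5.0]
wrist_force: [-0.8, -0.2, -3.8]
opening: 0.0661
grasp_force: 40.6
now [ 0.4192 -0.3284  0.0663] rot [-1.7997e+02  1.0000e-02 -4.9900e+00] | turn rad 0.0
slide cur yaw [ 0.1  0.6 23.3]
slide at new yaw [ 0.1  0.6 23.3]
```

View pics/w2.png

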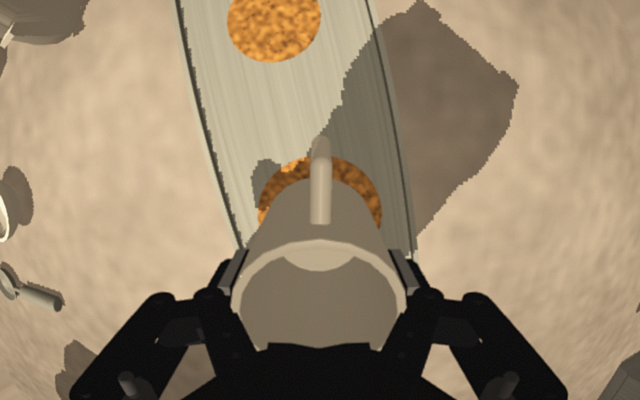

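The mug is over the wide cork (visible around (320,190)) with the handle clear. I lower it now.

```bash
python3 -m handwheel '{"gripper":[-1,-1,-1,-1,-1,-1],"slide":[[0,0.5,8],[0,0,7],[0,0,5],[0,0,3],[0,0,0.8],[0,0,0]],"yaw":[0,0,0,0,0,0]}' 35
python3 -m handwheel '{"gripper":[-1,-1],"slide":[[0,0,0.5],[0,0,0]],"yaw":[0,0]}' 35
```

```text
time: 5.07
ee_pos: [0.4191, -0.3293, 0.0422]
tcp_rot: [-180.0, 0.0, -5.0]
wrist_force: [-0.3, 0.6, -2.6]
opening: 0.0666
grasp_force: 40.7
time: 5.23
ee_pos: [0.4192, -0.3294, 0.0421]
tcp_rot: [-180.0, -0.0, -5.0]
wrist_force: [0.1, 1.1, -0.4]
opening: 0.0664
grasp_force: 40.8
```

```bash
python3 -m handwheel '{"gripper":[1,1,1,1,1,1],"slide":[[0,0,0],[0,0,0],[0,0,0],[0,0,0],[0,0,0],[0,0,0]],"yaw":[0,0,0,0,0,0]}' 35
python3 -m handwheel '{"gripper":[1,1,1,1,1,1],"slide":[[0,0,-8],[0,0,-20],[0,0,-27],[0,0,-27],[0,0,-28],[0,0,0]],"yaw":[0,0,0,0,0,0]}' 35
python3 -m handwheel '{"gripper":[1,1,1,1],"slide":[[0,0,0],[0,0,0],[0,0,0],[0,0,0]],"yaw":[-0.1135,-0.1135,-0.1135,-0.1135]}' 35
python3 -m handwheel '{"gripper":[1,1,1,1,1,1,1,1],"slide":[[20,-10,0],[40,-19,0],[40,-19,0],[40,-19,0],[40,-18,0],[40,-19,0],[20,-10,0],[0,0,0]],"yaw":[0,0,0,0,0,0,0,0]}' 35
python3 -m handwheel '{"gripper":[1,1],"slide":[[0,0,0],[0,0,0]],"yaw":[0,0]}' 35
python3 - <<'E'
from h import *
d(.617,-.122,.026,21)
w=camera("wrist"); cv2.imwrite("pics/w3.png",w["img"][:,:,::-1])
t=camera("top"); cv2.imwrite("pics/t3.png",t["img"][:,:,::-1])
E
```

```text
time: 5.73
ee_pos: [0.4192, -0.3296, 0.042]
tcp_rot: [180.0, -0.0, -5.0]
wrist_force: [0.6, 0.3, -0.4]
opening: 0.0852
grasp_force: 0.0
time: 6.23
ee_pos: [0.4207, -0.3308, 0.1584]
tcp_rot: [179.7, -0.4, -5.0]
wrist_force: [0.3, -0.0, 0.3]
opening: 0.0855
grasp_force: 0.0
time: 6.57
ee_pos: [0.4191, -0.3295, 0.1523]
tcp_rot: [180.0, -0.0, 21.3]
wrist_force: [0.2, 0.1, -0.5]
opening: 0.086
grasp_force: 0.0
time: 7.23
ee_pos: [0.596, -0.1425, 0.1514]
tcp_rot: [-180.0, -0.0, 21.3]
wrist_force: [0.2, 0.4, 1.0]
opening: 0.0856
grasp_force: 0.0
time: 7.4
ee_pos: [0.5932, -0.1464, 0.152]
tcp_rot: [180.0, 0.0, 21.0]
wrist_force: [-0.4, -0.0, 0.5]
opening: 0.0854
grasp_force: 0.0
now [ 0.5932 -0.1464  0.152 ] rot [1.800e+02 3.000e-02 2.103e+01] | turn rad 0.0
slide cur yaw [ 31.  -14.3 126. ]
slide at new yaw [ 31.  -14.3 126. ]
```

View pics/w3.png

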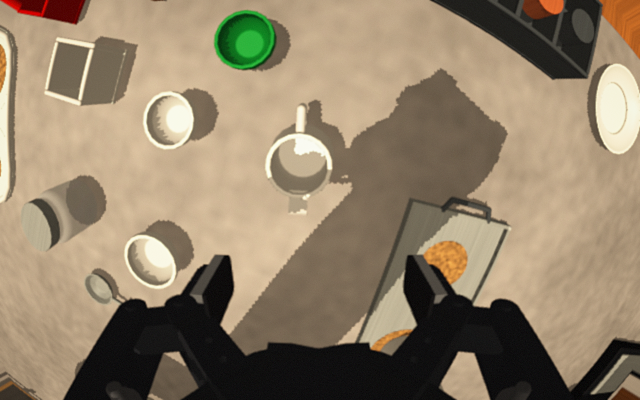

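The jug's rim is centred near (298,166), handle at (301,115) and spout at (298,205), so the yaw matches. The small lid is at (169,120) and the large lid at (151,260).

```bash
python3 - <<'E'
from h import *
w=camera("wrist")
E4=lambda pts: np.array(pts).reshape(-1,1,2)
j=wcirc(w,E4([(265,166),(332,166),(280,138),(318,137),(280,193),(318,193)]),.07); print("jug",j)
print("h,s",wray(w,(301,105),.06),wray(w,(298,212),.068))
print("small",wcirc(w,E4([(143,121),(194,118),(166,92),(174,148)]),.042),"large",wcirc(w,E4([(125,254),(177,264),(142,235),(163,288)]),.036))
d(j[0][0],j[0][1],.024,21)
E
```

```text
jug (array([ 0.6181, -0.1228]), 0.0252)
h,s [ 0.66055804 -0.10825253  0.06      ] [ 0.58328917 -0.1348109   0.068     ]
small (array([6.113e-01, 3.000e-04]), 0.0257) large (array([ 0.459 , -0.0076]), 0.0329)
now [ 0.593  -0.1472  0.1523] rot [ 1.7998e+02 -1.0000e-02  2.0930e+01] | turn rad -0.001
slide cur yaw [ 32.2 -13.8 128.3]
slide at new yaw [ 32.2 -13.8 128.3]
```

```bash
python3 -m handwheel '{"gripper":[1,1,1,1],"slide":[[12,-5,0],[12,-5,0],[8.5,-3.5,0],[0,0,0]],"yaw":[0.03,0,0,0]}' 30
python3 -m handwheel '{"gripper":[1,1,1,1,1,1,1,1],"slide":[[0,0,16],[0,0,20],[0,0,20],[0,0,20],[0,0,20],[0,0,20],[0,0,12],[0,0,0]],"yaw":[0,0,0,0,0,0,0,0]}' 30
python3 -m handwheel '{"gripper":[-1,-1,-1,-1,-1,-1,-1,-1],"slide":[[0,0,0],[0,0,0],[0,0,0],[0,0,0],[0,0,0],[0,0,0],[0,0,0],[0,0,0]],"yaw":[0,0,0,0,0,0,0,0]}' 30
python3 - <<'E'
from h import *
d(.558,-.3105,.054,19)
E
```

```text
time: 7.88
ee_pos: [0.6204, -0.1216, 0.1518]
tcp_rot: [-180.0, -0.0, 19.4]
wrist_force: [-0.0, -0.1, 0.2]
opening: 0.0854
grasp_force: 0.0
time: 8.55
ee_pos: [0.6177, -0.1223, 0.021]
tcp_rot: [-179.9, 0.2, 19.3]
wrist_force: [-0.5, 0.4, -0.0]
opening: 0.0854
grasp_force: 0.0
time: 9.22
ee_pos: [0.6204, -0.1226, 0.026]
tcp_rot: [179.9, -0.1, 19.3]
wrist_force: [-1.7, 0.6, 6.3]
opening: 0.0514
grasp_force: 32.0
now [ 0.6204 -0.1226  0.026 ] rot [ 1.7992e+02 -1.4000e-01  1.9300e+01] | turn rad 0.005
slide cur yaw [-121.   156.8  -28. ]
slide at new yaw [-120.2  157.4  -28. ]
```

```bash
python3 -m handwheel '{"gripper":[-1,-1,-1,-1],"slide":[[0,0,-6],[0,0,-10],[0,0,-14],[0,0,0]],"yaw":[0,0,0,0]}' 30
python3 -m handwheel '{"gripper":[-1,-1,-1,-1,-1,-1,-1,-1],"slide":[[-9,12,0],[-17,22,0],[-17,22,0],[-17,22,0],[-17,22,0],[-17,22,0],[-17,22,0],[-8,12.6,0]],"yaw":[0,0,0,0,0,0,0,0]}' 30
python3 -m handwheel '{"gripper":[-1,-1,-1],"slide":[[0,0,0],[0,0,0],[0,0,0]],"yaw":[0,0,0]}' 30
python3 - <<'E'
from h import *
d(.559,-.310,.032,19)
w=camera("wrist"); cv2.imwrite("pics/w4.png",w["img"][:,:,::-1])
E
```

```text
time: 9.55
ee_pos: [0.6209, -0.1227, 0.0577]
tcp_rot: [179.9, -0.2, 19.3]
wrist_force: [0.9, -0.9, -1.2]
opening: 0.0513
grasp_force: 31.9
time: 10.22
ee_pos: [0.5571, -0.3126, 0.0535]
tcp_rot: [180.0, 0.1, 19.2]
wrist_force: [0.6, 0.6, -2.6]
opening: 0.0514
grasp_force: 31.9
time: 10.47
ee_pos: [0.5589, -0.3091, 0.0537]
tcp_rot: [-180.0, 0.0, 19.3]
wrist_force: [-0.2, 0.3, -1.6]
opening: 0.0518
grasp_force: 31.9
now [ 0.5589 -0.3091  0.0537] rot [-1.7996e+02  1.0000e-02  1.9300e+01] | turn rad 0.005
slide cur yaw [-0.3  0.9 21.7]
slide at new yaw [-0.3  0.9 21.7]
```

View pics/w4.png

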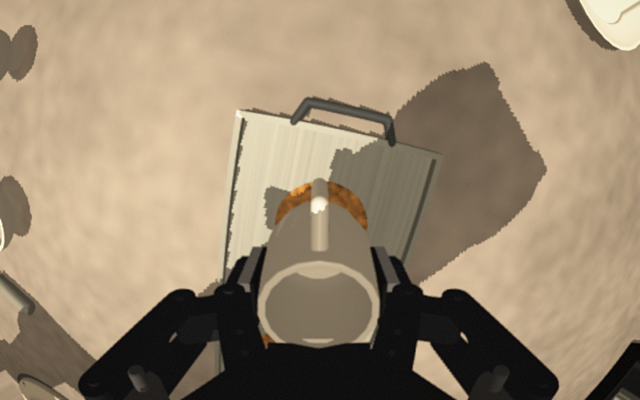

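The jug is held upright over the small cork (visible around (320,205)). I lower it stepwise, watching the force.

```bash
python3 -m handwheel '{"gripper":[-1,-1,-1,-1,-1,-1],"slide":[[0,0.8,7],[0,0,6],[0,0,4],[0,0,2],[0,0,1],[0,0,0]],"yaw":[0,0,0,0,0,0]}' 30
python3 -m handwheel '{"gripper":[-1,-1],"slide":[[0,0,0.8],[0,0,0]],"yaw":[0,0]}' 30
python3 -m handwheel '{"gripper":[-1,-1],"slide":[[0,0,0.8],[0,0,0]],"yaw":[0,0]}' 30
```

```text
time: 11.02
ee_pos: [0.5591, -0.3101, 0.0336]
tcp_rot: [-180.0, 0.0, 19.3]
wrist_force: [0.1, -0.0, -2.2]
opening: 0.0511
grasp_force: 31.9
time: 11.18
ee_pos: [0.5592, -0.3104, 0.0333]
tcp_rot: [180.0, -0.0, 19.3]
wrist_force: [0.2, 0.8, -1.5]
opening: 0.0516
grasp_force: 31.9
time: 11.35
ee_pos: [0.5592, -0.3103, 0.0324]
tcp_rot: [180.0, -0.0, 19.3]
wrist_force: [-0.9, -0.7, -1.5]
opening: 0.0515
grasp_force: 31.9
```

```bash
python3 -m handwheel '{"gripper":[-1,-1],"slide":[[0,0,0.7],[0,0,0]],"yaw":[0,0]}' 30
python3 -m handwheel '{"gripper":[-1,-1],"slide":[[0,0,0.6],[0,0,0]],"yaw":[0,0]}' 30
```

```text
time: 11.52
ee_pos: [0.5592, -0.3104, 0.0321]
tcp_rot: [180.0, -0.0, 19.3]
wrist_force: [-2.1, 1.0, 2.6]
opening: 0.0513
grasp_force: 32.2
time: 11.68
ee_pos: [0.5592, -0.3104, 0.0321]
tcp_rot: [180.0, -0.0, 19.3]
wrist_force: [-3.8, 2.6, 7.1]
opening: 0.0518
grasp_force: 32.6
```

```bash
python3 -m handwheel '{"gripper":[1,1,1,1,1,1],"slide":[[0,0,0],[0,0,0],[0,0,0],[0,0,0],[0,0,0],[0,0,0]],"yaw":[0,0,0,0,0,0]}' 30
python3 -m handwheel '{"gripper":[1,1,1,1,1,1,1,1],"slide":[[0,0,-8],[0,0,-18],[0,0,-25],[0,0,-25],[0,0,-25],[0,0,-25],[0,0,-10],[0,0,0]],"yaw":[0,0,0,0,0,0,0,0]}' 30
python3 - <<'E'
from h import *
o=sensors.get_obs(); print(o["q"].round(1))
d(.56,.12,.168,19)
w=camera("wrist"); cv2.imwrite("pics/w5.png",w["img"][:,:,::-1])
E
```

```text
time: 12.18
ee_pos: [0.5592, -0.3103, 0.031]
tcp_rot: [-180.0, 0.0, 19.3]
wrist_force: [0.6, -0.8, -0.3]
opening: 0.0852
grasp_force: 0.0
time: 12.85
ee_pos: [0.5602, -0.3109, 0.1704]
tcp_rot: [179.8, -0.2, 19.3]
wrist_force: [0.3, -0.6, 0.8]
opening: 0.0854
grasp_force: 0.0
[-29.   16.6  16.7  89.8   0.  131.7]
now [ 0.5602 -0.3109  0.1704] rot [179.79  -0.19  19.3 ] | turn rad 0.005
slide cur yaw [ 142.2 -406.8    2.4]
slide at new yaw [ 140.1 -407.5    2.4]
```

View pics/w5.png

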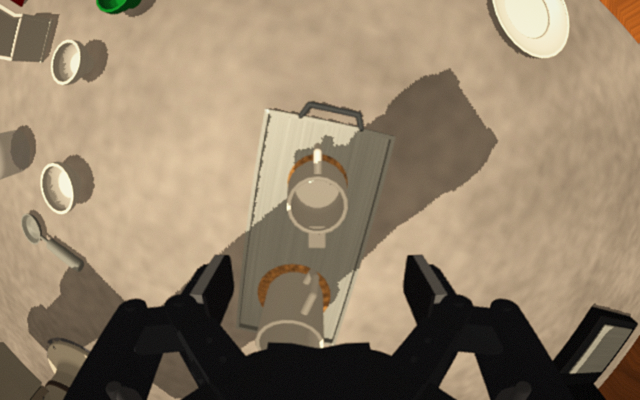

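Jug and mug both stand on their corks: jug at (317,205), mug at (290,320). Next is the cup. At yaw 90 the wrist camera stays clear of the syrup bottle.

```bash
python3 -m handwheel '{"gripper":[1,1,1,1,1],"slide":[[0,0,0],[0,0,0],[0,0,0],[0,0,0],[0,0,0]],"yaw":[-0.1234,-0.1234,-0.1234,-0.1234,-0.1234]}' 30
python3 -m handwheel '{"gripper":[1,1,1,1,1,1],"slide":[[0,0,0],[0,0,0],[0,0,0],[0,0,0],[0,0,0],[0,0,0]],"yaw":[-0.1234,-0.1234,-0.1234,-0.1234,-0.1234,0]}' 30
python3 -m handwheel '{"gripper":[1,1,1,1,1,1,1],"slide":[[30.8,4.3,0],[30.8,4.3,0],[30.8,4.3,0],[30.8,4.3,0],[30.8,4.3,0],[30.8,4.3,0],[30.8,4.3,0]],"yaw":[0,0,0,0,0,0,0]}' 30
python3 -m handwheel '{"gripper":[1,1,1,1,1,1,1,1],"slide":[[30.8,4.3,0],[30.8,4.3,0],[30.8,4.3,0],[30.8,4.3,0],[30.8,4.3,0],[30.8,4.3,0],[30.8,4.3,0],[0,0,0]],"yaw":[0,0,0,0,0,0,0,0]}' 30
python3 -m handwheel '{"gripper":[1,1],"slide":[[0,0,0],[0,0,0]],"yaw":[0,0]}' 30
python3 - <<'E'
from h import *
d(.632,.1225,.02,90)
w=camera("wrist"); cv2.imwrite("pics/w6.png",w["img"][:,:,::-1])
E
```

```text
time: 13.32
ee_pos: [0.5586, -0.3099, 0.1645]
tcp_rot: [-179.8, 0.0, 55.0]
wrist_force: [0.8, -0.4, -0.5]
opening: 0.0855
grasp_force: 0.0
time: 13.82
ee_pos: [0.5586, -0.3099, 0.1647]
tcp_rot: [-179.8, -0.1, 90.3]
wrist_force: [-0.1, 0.3, -0.4]
opening: 0.0857
grasp_force: 0.0
time: 14.4
ee_pos: [0.5888, -0.0931, 0.1656]
tcp_rot: [-179.9, -0.0, 89.7]
wrist_force: [0.5, -0.5, 0.4]
opening: 0.0855
grasp_force: 0.0
time: 15.07
ee_pos: [0.6191, 0.1256, 0.1649]
tcp_rot: [-179.9, -0.0, 90.0]
wrist_force: [1.0, 0.4, 0.0]
opening: 0.0853
grasp_force: 0.0
time: 15.23
ee_pos: [0.619, 0.1207, 0.1658]
tcp_rot: [-179.9, 0.0, 89.9]
wrist_force: [-0.3, 0.2, 0.2]
opening: 0.0853
grasp_force: 0.0
now [0.619  0.1207 0.1658] rot [-1.799e+02  3.000e-02  8.988e+01] | turn rad -0.002
slide cur yaw [  1.8  13.  145.8]
slide at new yaw [  1.8  13.  145.8]
```

View pics/w6.png

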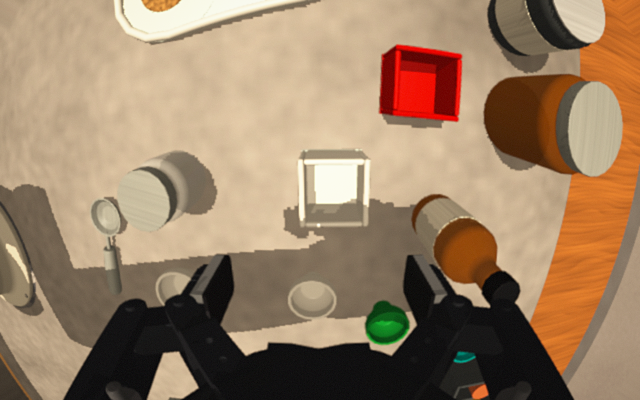

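The tea cup is at about (334,190), square to the tool. The bottle is at (455,235) and the red cup at (420,82), both clear of the fingers.

```bash
python3 - <<'E'
from h import *
w=camera("wrist"); im=w["img"]
for p in ((298,163),(370,163),(298,225),(370,225),(298,195),(370,195),(334,151),(334,226)): print(p,wray(w,p,.06).round(4))
print("bottle base",wray(w,(420,225),0.0).round(4),wray(w,(498,290),.16).round(4))
cv2.imwrite("pics/cup.png",cv2.resize(im[135:240,280:390,::-1],None,fx=5,fy=5,interpolation=cv2.INTER_CUBIC))
E
```

```text
(298, 163) [0.6023 0.1499 0.06  ]
(370, 163) [0.6613 0.1501 0.06  ]
(298, 225) [0.6011 0.0955 0.06  ]
(370, 225) [0.6639 0.0953 0.06  ]
(298, 195) [0.6018 0.1226 0.06  ]
(370, 195) [0.6625 0.1226 0.06  ]
(334, 151) [0.6315 0.1598 0.06  ]
(334, 226) [0.6324 0.0945 0.06  ]
bottle base [0.7321 0.0698 0.    ] [0.7372 0.0877 0.16  ]
```

View pics/cup.png

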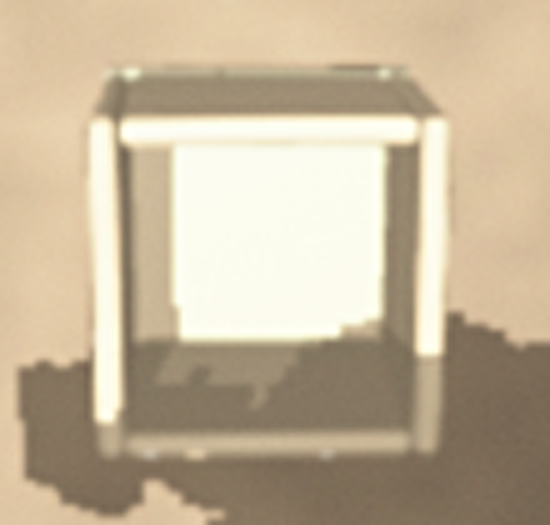

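```bash
python3 -m handwheel '{"gripper":[1,1,1],"slide":[[1.6,6.5,0],[1.6,6.5,0],[0,0,0]],"yaw":[0,0,0]}' 30
python3 -m handwheel '{"gripper":[1,1,1,1,1,1,1,1],"slide":[[0,0,16],[0,0,22],[0,0,25],[0,0,25],[0,0,25],[0,0,20],[0,0,12],[0,0,0]],"yaw":[0,0,0,0,0,0,0,0]}' 30
python3 -m handwheel '{"gripper":[-1,-1,-1,-1,-1,-1,-1,-1],"slide":[[0,0,0],[0,0,0],[0,0,0],[0,0,0],[0,0,0],[0,0,0],[0,0,0],[0,0,0]],"yaw":[0,0,0,0,0,0,0,0]}' 30
python3 - <<'E'
from h import *
d(.5925,.3665,.1,90)
E
```

```text
time: 15.58
ee_pos: [0.6336, 0.1237, 0.1668]
tcp_rot: [180.0, -0.0, 89.9]
wrist_force: [0.3, 0.4, 0.7]
opening: 0.0857
grasp_force: 0.0
time: 16.25
ee_pos: [0.631, 0.1236, 0.019]
tcp_rot: [-179.7, 0.0, 90.0]
wrist_force: [0.1, 0.5, -0.0]
opening: 0.0852
grasp_force: 0.0
time: 16.92
ee_pos: [0.6334, 0.1243, 0.024]
tcp_rot: [179.8, -0.0, 90.0]
wrist_force: [-0.3, -1.4, 6.6]
opening: 0.0593
grasp_force: 34.9
now [0.6334 0.1243 0.024 ] rot [ 1.7983e+02 -3.0000e-02  9.0000e+01] | turn rad -0.0
slide cur yaw [242.2 -40.9 -76. ]
slide at new yaw [242.2 -40.9 -76. ]
```

```bash
python3 -m handwheel '{"gripper":[-1,-1,-1,-1,-1,-1],"slide":[[0,0,-6],[0,0,-14],[0,0,-20],[0,0,-20],[0,0,-15],[0,0,0]],"yaw":[0,0,0,0,0,0]}' 30
python3 -m handwheel '{"gripper":[-1,-1,-1,-1,-1,-1,-1,-1],"slide":[[12,-10,0],[25,-10,0],[25,-8,0],[25,-4,0],[25,-3,0],[25,-2,0],[25,-2,0],[25,-2,0]],"yaw":[0,0,0,0,0,0,0,0]}' 30
python3 -m handwheel '{"gripper":[-1,-1,-1,-1,-1,-1],"slide":[[25,0,0],[20,0,0],[10,0,0],[0,0,0],[0,0,0],[0,0,0]],"yaw":[0,0,0,0,0,0]}' 30
python3 - <<'E'
from h import *
d(.5925,.3665,.03,90)
w=camera("wrist"); cv2.imwrite("pics/w7.png",w["img"][:,:,::-1])
E
```

```text
time: 17.42
ee_pos: [0.6339, 0.1244, 0.1012]
tcp_rot: [179.7, -0.1, 90.0]
wrist_force: [0.9, 0.3, -1.7]
opening: 0.0595
grasp_force: 34.2
time: 18.08
ee_pos: [0.59, 0.3124, 0.0956]
tcp_rot: [-179.9, 0.0, 90.0]
wrist_force: [-0.0, -0.7, -2.5]
opening: 0.0595
grasp_force: 34.1
time: 18.58
ee_pos: [0.5912, 0.3651, 0.0966]
tcp_rot: [-180.0, 0.0, 90.0]
wrist_force: [-0.1, 0.1, -0.7]
opening: 0.0597
grasp_force: 34.1
now [0.5912 0.3651 0.0966] rot [-1.7996e+02  5.0000e-02  8.9970e+01] | turn rad -0.001
slide cur yaw [ 1.4  1.3 66.6]
slide at new yaw [ 1.4  1.3 66.6]
```

View pics/w7.png

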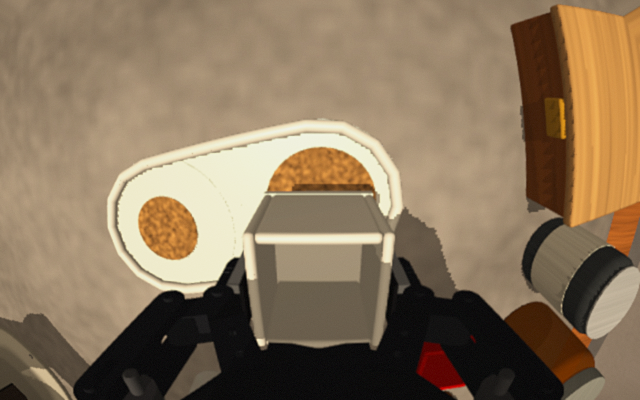

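```bash
python3 - <<'E'
from h import *
w=camera("wrist")
hsv=cv2.cvtColor(w["img"],cv2.COLOR_RGB2HSV)
m=cv2.inRange(hsv,(8,90,60),(22,255,255))[:290,:410]; m=cv2.morphologyEx(m,cv2.MORPH_CLOSE,np.ones((5,5)))
for k in cv2.findContours(m,0,1)[0]:
    if 500<cv2.contourArea(k):
        b=cv2.boundingRect(k)
        if b[0]>230: k=k[(k[:,0,1]<172)&(k[:,0,1]>100)&(k[:,0,0]<372)]
        print("cork",b,wcirc(w,k.reshape(-1,1,2),.006))
E
python3 -m handwheel '{"gripper":[-1,-1,-1,-1,-1,-1,-1],"slide":[[0,0,10],[0,0,14],[0,0,14],[0,0,10],[0,0,8],[0,0,4],[0,0,0]],"yaw":[0,0,0,0,0,0,0]}' 30
```

```text
cork (138, 196, 60, 64) (array([0.4554, 0.341 ]), 0.0304)
cork (267, 147, 110, 54) (array([0.593 , 0.3663]), 0.0437)
time: 19.27
ee_pos: [0.591, 0.3656, 0.0359]
tcp_rot: [-179.9, 0.0, 90.0]
wrist_force: [-1.3, -0.9, -1.4]
opening: 0.0596
grasp_force: 34.1
```

Corks confirmed at (0.593, 0.366) and (0.455, 0.341). I apply a 1–2 mm correction and ease the cup down.

```bash
python3 -m handwheel '{"gripper":[-1,-1,-1,-1],"slide":[[1,1.6,2],[0,0,2],[0,0,1],[0,0,0]],"yaw":[0,0,0,0]}' 30
python3 -m handwheel '{"gripper":[-1,-1],"slide":[[0,0,0.8],[0,0,0]],"yaw":[0,0]}' 30
python3 -m handwheel '{"gripper":[-1,-1],"slide":[[0,0,0.8],[0,0,0]],"yaw":[0,0]}' 30
```

```text
time: 19.6
ee_pos: [0.5931, 0.3672, 0.0322]
tcp_rot: [180.0, -0.0, 90.0]
wrist_force: [0.2, -0.3, -1.7]
opening: 0.0597
grasp_force: 34.1
time: 19.77
ee_pos: [0.593, 0.3671, 0.0314]
tcp_rot: [180.0, -0.0, 90.0]
wrist_force: [-1.2, 0.1, -1.5]
opening: 0.0592
grasp_force: 34.1
time: 19.93
ee_pos: [0.593, 0.3671, 0.0304]
tcp_rot: [-180.0, 0.0, 90.0]
wrist_force: [-0.4, 0.7, -1.8]
opening: 0.0598
grasp_force: 34.1
```

```bash
python3 -m handwheel '{"gripper":[-1,-1],"slide":[[0,0,0.8],[0,0,0]],"yaw":[0,0]}' 30
python3 -m handwheel '{"gripper":[-1,-1],"slide":[[0,0,0.7],[0,0,0]],"yaw":[0,0]}' 30
python3 -m handwheel '{"gripper":[-1,-1],"slide":[[0,0,0.6],[0,0,0]],"yaw":[0,0]}' 30
```

```text
time: 20.1
ee_pos: [0.593, 0.3672, 0.0301]
tcp_rot: [180.0, -0.0, 90.0]
wrist_force: [-1.5, -0.7, 1.0]
opening: 0.0598
grasp_force: 34.4
time: 20.27
ee_pos: [0.593, 0.3671, 0.0301]
tcp_rot: [180.0, -0.0, 90.0]
wrist_force: [-3.5, -3.0, 5.8]
opening: 0.0593
grasp_force: 34.9
time: 20.43
ee_pos: [0.593, 0.3672, 0.0301]
tcp_rot: [179.9, -0.0, 90.0]
wrist_force: [-4.2, -3.1, 9.7]
opening: 0.0596
grasp_force: 35.3
```

```bash
python3 -m handwheel '{"gripper":[1,1,1,1,1,1],"slide":[[0,0,0],[0,0,0],[0,0,0],[0,0,0],[0,0,0],[0,0,0]],"yaw":[0,0,0,0,0,0]}' 30
python3 -m handwheel '{"gripper":[1,1,1,1,1,1,1,1],"slide":[[0,0,-8],[0,0,-18],[0,0,-25],[0,0,-25],[0,0,-25],[0,0,-20],[0,0,-9],[0,0,0]],"yaw":[0,0,0,0,0,0,0,0]}' 30
python3 -m handwheel '{"gripper":[1,1,1,1,1,1,1],"slide":[[-26.7,-9.6,0],[-26.7,-9.6,0],[-26.7,-9.6,0],[-26.7,-9.6,0],[-26.7,-9.6,0],[-26.7,-9.6,0],[-26.7,-9.6,0]],"yaw":[0,0,0,0,0,0,0]}' 30
python3 -m handwheel '{"gripper":[1,1,1,1,1,1,1,1],"slide":[[-26.7,-9.6,0],[-26.7,-9.6,0],[-26.7,-9.6,0],[-26.7,-9.6,0],[-26.7,-9.6,0],[-26.7,-9.6,0],[-26.7,-9.6,0],[0,0,0]],"yaw":[0,0,0,0,0,0,0,0]}' 30
python3 -m handwheel '{"gripper":[1,1],"slide":[[0,0,0],[0,0,0]],"yaw":[0,0]}' 30
python3 - <<'E'
from h import *
d(.4585,-.0065,.014,90)
w=camera("wrist"); cv2.imwrite("pics/w8.png",w["img"][:,:,::-1])
E
```

```text
time: 20.93
ee_pos: [0.593, 0.3671, 0.0282]
tcp_rot: [-180.0, 0.0, 90.0]
wrist_force: [-0.2, 1.0, -0.2]
opening: 0.0857
grasp_force: 0.0
time: 21.6
ee_pos: [0.5938, 0.3676, 0.1614]
tcp_rot: [179.8, -0.1, 90.0]
wrist_force: [-0.2, 1.2, 0.3]
opening: 0.0855
grasp_force: 0.0
time: 22.18
ee_pos: [0.5246, 0.1788, 0.1566]
tcp_rot: [-179.9, 0.0, 90.0]
wrist_force: [-0.3, -0.9, 0.5]
opening: 0.0856
grasp_force: 0.0
time: 22.85
ee_pos: [0.4567, -0.0098, 0.1571]
tcp_rot: [-179.9, 0.1, 89.8]
wrist_force: [-1.1, 0.5, 0.5]
opening: 0.0857
grasp_force: 0.0
time: 23.02
ee_pos: [0.4584, -0.0066, 0.1574]
tcp_rot: [-179.9, -0.0, 90.0]
wrist_force: [0.3, 0.2, 0.1]
opening: 0.0854
grasp_force: 0.0
now [ 0.4584 -0.0066  0.1574] rot [-1.7994e+02 -1.0000e-02  8.9970e+01] | turn rad -0.001
slide cur yaw [1.000e-01 1.000e-01 1.434e+02]
slide at new yaw [1.000e-01 1.000e-01 1.434e+02]
```

View pics/w8.png

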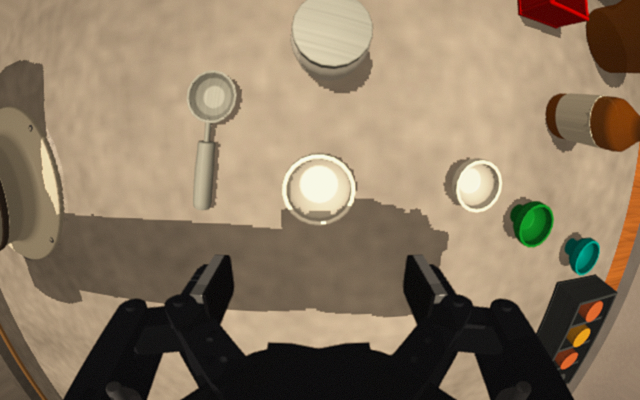

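The large lid's rim is centred at about (319,189) and the small white lid's at (478,186), with the green one at (532,223). I measure both lids and then grasp.

```bash
python3 - <<'E'
from h import *
w=camera("wrist")
E4=lambda pts: np.array(pts).reshape(-1,1,2)
L=wcirc(w,E4([(282,189),(356,189),(319,153),(319,224)]),.036); print(L)
print("small",wcirc(w,E4([(456,186),(502,185),(478,160),(479,212)]),.042))
d(L[0][0],L[0][1],.014,90)
E
```

```text
(array([ 0.4589, -0.0034]), 0.0328)
small (array([0.6115, 0.0026]), 0.0261)
now [ 0.4586 -0.006   0.1577] rot [-1.7995e+02 -1.0000e-02  9.0050e+01] | turn rad 0.001
slide cur yaw [  2.6   0.3 143.7]
slide at new yaw [  2.6   0.3 143.7]
```

```bash
python3 -m handwheel '{"gripper":[1,1,1,1,1,1,1,1],"slide":[[2.3,0,16],[0,0,22],[0,0,25],[0,0,25],[0,0,25],[0,0,20],[0,0,10],[0,0,0]],"yaw":[0,0,0,0,0,0,0,0]}' 25
python3 -m handwheel '{"gripper":[-1,-1,-1,-1,-1,-1,-1,-1],"slide":[[0,0,0],[0,0,0],[0,0,0],[0,0,0],[0,0,0],[0,0,0],[0,0,0],[0,0,0]],"yaw":[0,0,0,0,0,0,0,0]}' 25
python3 -m handwheel '{"gripper":[-1,-1,-1,-1],"slide":[[0,0,-5],[0,0,-10],[0,0,-15],[0,0,0]],"yaw":[0,0,0,0]}' 25
python3 -m handwheel '{"gripper":[-1,-1,-1,-1,-1,-1],"slide":[[0,0,-20],[0,0,-25],[0,0,-25],[0,0,-15],[0,0,0],[0,0,0]],"yaw":[0,0,0,0,0,0]}' 25
python3 - <<'E'
from h import *
d(.4552,.3413,.03,90)
E
```

```text
time: 23.78
ee_pos: [0.4572, -0.0037, 0.013]
tcp_rot: [-179.8, -0.0, 90.1]
wrist_force: [0.0, 1.0, -0.5]
opening: 0.0852
grasp_force: 0.0
time: 24.45
ee_pos: [0.4595, -0.0042, 0.0174]
tcp_rot: [179.9, -0.0, 90.0]
wrist_force: [-2.7, 1.7, 5.8]
opening: 0.0629
grasp_force: 26.3
time: 24.78
ee_pos: [0.4604, -0.0044, 0.049]
tcp_rot: [179.7, 0.0, 90.0]
wrist_force: [0.0, 0.1, -0.6]
opening: 0.0628
grasp_force: 27.8
time: 25.28
ee_pos: [0.4591, -0.0044, 0.1308]
tcp_rot: [179.9, 0.0, 90.0]
wrist_force: [0.2, -0.4, -1.8]
opening: 0.0625
grasp_force: 28.1
now [ 0.4591 -0.0044  0.1308] rot [179.9   0.   90. ] | turn rad -0.0
slide cur yaw [345.7  -4.  100.8]
slide at new yaw [345.7  -3.9 100.8]
```

```bash
python3 -m handwheel '{"gripper":[-1,-1,-1,-1,-1,-1,-1,-1],"slide":[[12,-0.3,0],[25,-0.3,0],[25,-0.3,0],[25,-0.3,0],[25,-0.3,0],[25,-0.3,0],[25,-0.3,0],[25,-0.3,0]],"yaw":[0,0,0,0,0,0,0,0]}' 25
python3 -m handwheel '{"gripper":[-1,-1,-1,-1,-1,-1,-1,-1],"slide":[[25,-0.3,0],[25,-0.3,0],[25,-0.3,0],[25,-0.3,0],[25,-0.3,0],[20,-0.1,0],[13.7,0,0],[0,0,0]],"yaw":[0,0,0,0,0,0,0,0]}' 25
python3 -m handwheel '{"gripper":[-1,-1,-1,-1,-1],"slide":[[0,0,10],[0,0,15],[0,0,15],[0,0,10],[0,0,0]],"yaw":[0,0,0,0,0]}' 25
python3 - <<'E'
from h import *
d(.4552,.3413,.0234,90)
w=camera("wrist"); cv2.imwrite("pics/w9.png",w["img"][:,:,::-1])
E
```

```text
time: 25.95
ee_pos: [0.4554, 0.1836, 0.1286]
tcp_rot: [-179.9, 0.0, 90.0]
wrist_force: [0.4, -1.3, -0.9]
opening: 0.0627
grasp_force: 28.1
time: 26.62
ee_pos: [0.4539, 0.343, 0.1285]
tcp_rot: [-179.9, 0.1, 90.1]
wrist_force: [0.3, 0.6, -1.6]
opening: 0.0625
grasp_force: 28.1
time: 27.03
ee_pos: [0.4535, 0.3394, 0.0773]
tcp_rot: [-179.8, 0.2, 89.9]
wrist_force: [-0.9, 0.2, -1.3]
opening: 0.0625
grasp_force: 28.1
now [0.4535 0.3394 0.0773] rot [-1.798e+02  1.600e-01  8.994e+01] | turn rad -0.001
slide cur yaw [ 1.9  1.7 53.9]
slide at new yaw [ 1.9  1.7 53.9]
```

View pics/w9.png

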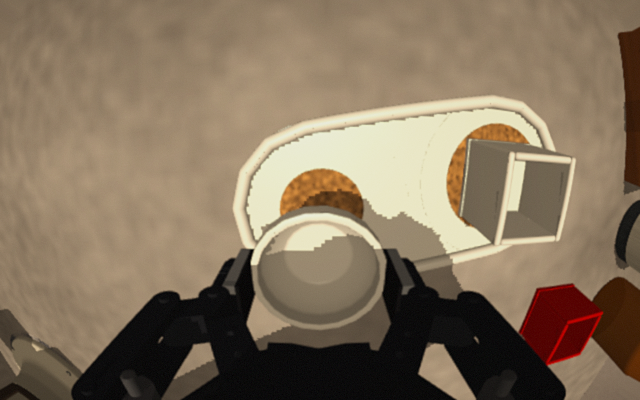

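The lid is held level, rim centred at (318,270), with the small cork ahead at (322,192) and the cup well seated on the wide cork. I check the rim centre against the TCP.

```bash
python3 - <<'E'
from h import *
w=camera("wrist")
E4=lambda pts: np.array(pts).reshape(-1,1,2)
o=sensors.get_obs(); print(o["ee_pos"].round(4))
print(wcirc(w,E4([(251,266),(386,266),(318,208),(318,328),(275,225),(362,225)]),o["ee_pos"][2]+.0186))
d(.4552,.3413,.0234,90)
E
```

```text
[0.4545 0.3405 0.0801]
(array([0.454 , 0.3415]), 0.0318)
now [0.4545 0.3405 0.0801] rot [-1.7996e+02  3.0000e-02  8.9960e+01] | turn rad -0.001
slide cur yaw [ 0.8  0.7 56.7]
slide at new yaw [ 0.8  0.7 56.7]
```

```bash
python3 -m handwheel '{"gripper":[-1,-1,-1,-1,-1,-1,-1,-1],"slide":[[0,0.7,10],[0,0,14],[0,0,12],[0,0,8],[0,0,6],[0,0,3],[0,0,1],[0,0,0]],"yaw":[0,0,0,0,0,0,0,0]}' 25
python3 -m handwheel '{"gripper":[-1,-1],"slide":[[0,0,1],[0,0,0]],"yaw":[0,0]}' 25
python3 -m handwheel '{"gripper":[-1,-1],"slide":[[0,0,0.8],[0,0,0]],"yaw":[0,0]}' 25
python3 -m handwheel '{"gripper":[-1,-1],"slide":[[0,0,0.8],[0,0,0]],"yaw":[0,0]}' 25
```

```text
time: 27.8
ee_pos: [0.4554, 0.3414, 0.0265]
tcp_rot: [180.0, -0.0, 90.0]
wrist_force: [0.4, -0.8, -1.7]
opening: 0.0629
grasp_force: 28.1
time: 27.97
ee_pos: [0.4555, 0.3415, 0.0258]
tcp_rot: [180.0, -0.0, 90.0]
wrist_force: [0.2, -0.5, -2.4]
opening: 0.0629
grasp_force: 28.1
time: 28.13
ee_pos: [0.4554, 0.3414, 0.0247]
tcp_rot: [180.0, -0.0, 90.0]
wrist_force: [0.1, -0.2, -1.3]
opening: 0.0627
grasp_force: 28.1
time: 28.3
ee_pos: [0.4553, 0.3413, 0.0237]
tcp_rot: [-180.0, 0.0, 90.0]
wrist_force: [0.1, -0.3, -1.2]
opening: 0.0628
grasp_force: 28.1
```

```bash
python3 -m handwheel '{"gripper":[-1,-1],"slide":[[0,0,0.7],[0,0,0]],"yaw":[0,0]}' 25
python3 -m handwheel '{"gripper":[-1,-1],"slide":[[0,0,0.6],[0,0,0]],"yaw":[0,0]}' 25
```

```text
time: 28.47
ee_pos: [0.4553, 0.3414, 0.0235]
tcp_rot: [180.0, -0.0, 90.0]
wrist_force: [-1.7, -0.2, 2.7]
opening: 0.0628
grasp_force: 28.3
time: 28.63
ee_pos: [0.4554, 0.3414, 0.0234]
tcp_rot: [180.0, -0.0, 90.0]
wrist_force: [-3.0, -2.1, 7.5]
opening: 0.0627
grasp_force: 28.5
```

```bash
python3 -m handwheel '{"gripper":[1,1,1,1,1,1],"slide":[[0,0,0],[0,0,0],[0,0,0],[0,0,0],[0,0,0],[0,0,0]],"yaw":[0,0,0,0,0,0]}' 25
python3 -m handwheel '{"gripper":[1,1,1,1,1,1,1,1],"slide":[[0,0,-8],[0,0,-18],[0,0,-25],[0,0,-25],[0,0,-25],[0,0,-25],[0,0,-10],[0,0,0]],"yaw":[0,0,0,0,0,0,0,0]}' 25
python3 - <<'E'
from h import *
w=camera("wrist"); E4=0
cv2.imwrite("pics/w10.png",w["img"][:,:,::-1])
hsv=cv2.cvtColor(w["img"],cv2.COLOR_RGB2HSV)
m=cv2.inRange(hsv,(8,90,60),(22,255,255)); m=cv2.morphologyEx(m,cv2.MORPH_CLOSE,np.ones((3,3)))
for k in cv2.findContours(m,0,1)[0]:
    if cv2.contourArea(k)>100: print(cv2.boundingRect(k))
E
python3 -m handwheel '{"gripper":[1,1,1,1,1,1],"slide":[[-28.3,13,0],[-28.3,13,0],[-28.3,13,0],[-28.3,13,0],[-28.3,13,0],[-28.3,13,0]],"yaw":[0,0,0,0,0,0]}' 25
python3 -m handwheel '{"gripper":[1,1,1,1,1,1,1,1],"slide":[[-28.3,13,0],[-28.3,13,0],[-28.3,13,0],[-28.3,13,0],[-28.3,13,0],[-28.3,13,0],[0,0,0],[0,0,0]],"yaw":[0,0,0,0,0,0,0,0]}' 25
python3 - <<'E'
from h import *
w=camera("wrist"); im=w["img"]; cv2.imwrite("pics/w11.png",im[:,:,::-1])
g=cv2.GaussianBlur(cv2.cvtColor(im,cv2.COLOR_RGB2GRAY),(5,5),1)
c=cv2.HoughCircles(g[100:270,240:400],cv2.HOUGH_GRADIENT,1,40,param1=120,param2=18,minRadius=20,maxRadius=38)
print(None if c is None else c+np.array([240,100,0]))
d(.611,.0025,.025,90)
E
```

```text
time: 29.13
ee_pos: [0.4553, 0.3413, 0.0224]
tcp_rot: [-180.0, 0.0, 90.0]
wrist_force: [-0.0, -0.7, -0.0]
opening: 0.0852
grasp_force: 0.0
time: 29.8
ee_pos: [0.4563, 0.342, 0.1616]
tcp_rot: [179.8, -0.2, 90.0]
wrist_force: [0.8, 0.2, 0.7]
opening: 0.0857
grasp_force: 0.0
(0, 357, 38, 43)
(535, 252, 95, 132)
(411, 120, 67, 79)
(564, 33, 76, 169)
time: 30.35
ee_pos: [0.533, 0.1699, 0.1563]
tcp_rot: [-179.8, 0.0, 90.0]
wrist_force: [-0.1, 0.7, 0.6]
opening: 0.0854
grasp_force: 0.0
time: 31.02
ee_pos: [0.6109, 0.0002, 0.1559]
tcp_rot: [-179.8, -0.0, 89.9]
wrist_force: [-0.5, 0.5, 0.3]
opening: 0.0853
grasp_force: 0.0
[[[319.5 192.5  25. ]]]
now [0.6107 0.0013 0.1564] rot [-1.7983e+02 -1.0000e-02  8.9930e+01] | turn rad -0.001
slide cur yaw [  1.2   0.3 131.4]
slide at new yaw [  1.2   0.3 131.4]
```

```bash
python3 - <<'E'
from h import *
w=camera("wrist"); p0=sensors.get_obs()["ee_pos"]
print("small",wray(w,(319.5,192.5),.042).round(4),"tcp",p0.round(4))
im=cv2.imread("pics/w10.png"); g=cv2.GaussianBlur(cv2.cvtColor(im,6),(5,5),1)
c=cv2.HoughCircles(g[100:290,230:410],cv2.HOUGH_GRADIENT,1,40,param1=120,param2=18,minRadius=22,maxRadius=48)
for q in (c[0]+np.array([230,100,0])):
    X=wray(w,q[:2],.042-.003); print("large",q,(X-p0)[:2].round(4)+np.array([.4555,.3414]))
E
```

```text
small [0.6112 0.0035 0.042 ] tcp [0.6106 0.002  0.1569]
large [314.5        193.5         30.79999924] [0.4517 0.3412]
large [293.5        158.5         30.79999924] [0.434  0.3723]
```

```bash
python3 - <<'E'
from h import *
w=camera("wrist"); p0=sensors.get_obs()["ee_pos"]
for f,z,r0,r1 in (("w10",.039,28,46),("w11",.042,20,36),("w8",.036,28,46)):
    g=cv2.GaussianBlur(cv2.imread(f"pics/{f}.png",0),(3,3),0).astype(np.float32)
    best=None
    for cx in np.arange(308,328,1.):
        for cy in np.arange(180,202,1.):
            pol=cv2.warpPolar(g,(60,180),(cx,cy),60,0).mean(0); e=np.abs(np.diff(pol))[r0:r1]
            s=e.max()
            if best is None or s>best[0]: best=(s,cx,cy,r0+int(e.argmax()))
    X=wray(w,best[1:3],z); print(f,best,((X-p0)[:2]*1000).round(1))
g=cv2.imread("pics/w10.png")[120:250,260:490]; cv2.imwrite("pics/lidcrop.png",cv2.resize(g,None,fx=3.4,fy=3.4,interpolation=2))
E
```

```text
w10 (np.float32(24.122223), np.float64(316.0), np.float64(194.0), 31) [-2.5 -0.5]
w11 (np.float32(30.194443), np.float64(320.0), np.float64(192.0), 28) [1.  2.2]
w8 (np.float32(29.17778), np.float64(319.0), np.float64(189.0), 35) [0.1 3.2]
```

```bash
python3 -m handwheel '{"gripper":[1,1,1,1,1,1,1,1],"slide":[[1.5,0.6,16],[0,0,22],[0,0,24],[0,0,22],[0,0,20],[0,0,18],[0,0,10],[0,0,0]],"yaw":[0,0,0,0,0,0,0,0]}' 25
python3 -m handwheel '{"gripper":[1,1],"slide":[[0,0,0],[0,0,0]],"yaw":[0,0]}' 25
python3 -m handwheel '{"gripper":[-1,-1,-1,-1,-1,-1,-1,-1],"slide":[[0,0,0],[0,0,0],[0,0,0],[0,0,0],[0,0,0],[0,0,0],[0,0,0],[0,0,0]],"yaw":[0,0,0,0,0,0,0,0]}' 25
python3 -m handwheel '{"gripper":[-1,-1,-1,-1],"slide":[[0,0,-5],[0,0,-10],[0,0,-15],[0,0,0]],"yaw":[0,0,0,0]}' 25
python3 -m handwheel '{"gripper":[-1,-1,-1,-1,-1,-1],"slide":[[0,0,-20],[0,0,-25],[0,0,-25],[0,0,-15],[0,0,0],[0,0,0]],"yaw":[0,0,0,0,0,0]}' 25
python3 - <<'E'
from h import *
d(.454,.3413,.14,90)
E
```

```text
time: 31.83
ee_pos: [0.6102, 0.0042, 0.0239]
tcp_rot: [-179.8, -0.0, 90.1]
wrist_force: [-0.7, 1.1, 0.8]
opening: 0.0853
grasp_force: 0.0
time: 32.0
ee_pos: [0.6125, 0.0036, 0.0279]
tcp_rot: [179.9, -0.0, 90.0]
wrist_force: [0.0, 0.8, 0.2]
opening: 0.0853
grasp_force: 0.0
time: 32.67
ee_pos: [0.6124, 0.0031, 0.0277]
tcp_rot: [179.9, -0.0, 90.0]
wrist_force: [-1.3, -0.7, 5.0]
opening: 0.0488
grasp_force: 24.9
time: 33.0
ee_pos: [0.6133, 0.0032, 0.0601]
tcp_rot: [179.8, 0.0, 90.0]
wrist_force: [0.7, -0.2, 0.4]
opening: 0.0484
grasp_force: 26.0
time: 33.5
ee_pos: [0.6124, 0.0032, 0.1419]
tcp_rot: [179.9, 0.0, 90.0]
wrist_force: [-0.2, 0.3, -1.3]
opening: 0.0492
grasp_force: 26.2
now [0.6124 0.0032 0.1419] rot [179.91   0.    90.  ] | turn rad 0.0
slide cur yaw [ 338.1 -158.4    1.9]
slide at new yaw [ 338.1 -158.4    1.9]
```

```bash
python3 -m handwheel '{"gripper":[-1,-1,-1,-1,-1,-1,-1],"slide":[[12,-6,0],[25,-12,0],[25,-12,0],[25,-12,0],[25,-12,0],[25,-12,0],[25,-12,0]],"yaw":[0,0,0,0,0,0,0]}' 25
python3 -m handwheel '{"gripper":[-1,-1,-1,-1,-1,-1,-1,-1],"slide":[[25,-12,0],[25,-12,0],[25,-12,0],[25,-12,0],[25,-12,0],[25,-12,0],[14,-5,0],[12,-3.4,0]],"yaw":[0,0,0,0,0,0,0,0]}' 25
python3 -m handwheel '{"gripper":[-1,-1,-1,-1],"slide":[[0,0,0],[0,0,0],[0,0,0],[0,0,0]],"yaw":[0,0,0,0]}' 25
python3 - <<'E'
from h import *
d(.454,.3413,.0457,90)
w=camera("wrist"); cv2.imwrite("pics/w12.png",w["img"][:,:,::-1])
t=camera("top"); cv2.imwrite("pics/t12.png",t["img"][:,:,::-1])
E
```

```text
time: 34.08
ee_pos: [0.532, 0.1666, 0.1397]
tcp_rot: [-179.9, 0.0, 90.0]
wrist_force: [0.2, -0.6, -0.7]
opening: 0.049
grasp_force: 26.2
time: 34.75
ee_pos: [0.4515, 0.3425, 0.1398]
tcp_rot: [-179.9, 0.1, 90.1]
wrist_force: [1.0, 0.8, -0.0]
opening: 0.0491
grasp_force: 26.3
time: 35.08
ee_pos: [0.4537, 0.3404, 0.1412]
tcp_rot: [-180.0, 0.0, 89.9]
wrist_force: [0.6, 0.2, -0.0]
opening: 0.0488
grasp_force: 26.3
now [0.4537 0.3404 0.1412] rot [-1.7998e+02  2.0000e-02  8.9940e+01] | turn rad -0.001
slide cur yaw [ 0.9  0.3 95.5]
slide at new yaw [ 0.9  0.3 95.5]
```

```bash
python3 -m handwheel '{"gripper":[-1,-1,-1,-1,-1,-1,-1,-1],"slide":[[0.9,0.3,12],[0,0,18],[0,0,18],[0,0,16],[0,0,12],[0,0,8],[0,0,5],[0,0,0]],"yaw":[0,0,0,0,0,0,0,0]}' 25
python3 -m handwheel '{"gripper":[-1,-1,-1],"slide":[[0,0,2],[0,0,1.5],[0,0,0]],"yaw":[0,0,0]}' 25
python3 -m handwheel '{"gripper":[-1,-1],"slide":[[0,0,1],[0,0,0]],"yaw":[0,0]}' 25
python3 -m handwheel '{"gripper":[-1,-1],"slide":[[0,0,0.8],[0,0,0]],"yaw":[0,0]}' 25
```

```text
time: 35.85
ee_pos: [0.4535, 0.3418, 0.0515]
tcp_rot: [-179.9, 0.0, 90.0]
wrist_force: [-0.6, 0.4, 0.2]
opening: 0.0485
grasp_force: 26.2
time: 36.1
ee_pos: [0.454, 0.3423, 0.0494]
tcp_rot: [180.0, -0.0, 90.0]
wrist_force: [0.4, -0.5, -1.5]
opening: 0.049
grasp_force: 26.2
time: 36.27
ee_pos: [0.4539, 0.3422, 0.0482]
tcp_rot: [180.0, -0.0, 90.0]
wrist_force: [-0.4, 0.1, -0.3]
opening: 0.0488
grasp_force: 26.2
time: 36.43
ee_pos: [0.4538, 0.3421, 0.0472]
tcp_rot: [180.0, -0.0, 90.0]
wrist_force: [0.5, -0.9, -0.1]
opening: 0.0489
grasp_force: 26.2
```

```bash
python3 -m handwheel '{"gripper":[-1,-1],"slide":[[0,0,0.8],[0,0,0]],"yaw":[0,0]}' 25
python3 -m handwheel '{"gripper":[-1,-1],"slide":[[0,0,0.7],[0,0,0]],"yaw":[0,0]}' 25
python3 -m handwheel '{"gripper":[-1,-1],"slide":[[0,0,0.6],[0,0,0]],"yaw":[0,0]}' 25
```

```text
time: 36.6
ee_pos: [0.4538, 0.3421, 0.0463]
tcp_rot: [-180.0, 0.0, 90.0]
wrist_force: [-0.8, -0.6, -1.0]
opening: 0.0487
grasp_force: 26.2
time: 36.77
ee_pos: [0.4538, 0.3422, 0.0459]
tcp_rot: [180.0, -0.0, 90.0]
wrist_force: [0.1, 0.2, 1.1]
opening: 0.0485
grasp_force: 26.3
time: 36.93
ee_pos: [0.4539, 0.3423, 0.0458]
tcp_rot: [180.0, -0.0, 90.0]
wrist_force: [-1.7, -0.6, 4.5]
opening: 0.0487
grasp_force: 26.5
```

```bash
python3 -m handwheel '{"gripper":[1,1,1,1,1,1],"slide":[[0,0,0],[0,0,0],[0,0,0],[0,0,0],[0,0,0],[0,0,0]],"yaw":[0,0,0,0,0,0]}' 25
python3 -m handwheel '{"gripper":[1,1,1,1,1,1,1,1],"slide":[[0,0,-6],[0,0,-14],[0,0,-22],[0,0,-25],[0,0,-25],[0,0,-25],[0,0,-8],[0,0,0]],"yaw":[0,0,0,0,0,0,0,0]}' 25
python3 - <<'E'
from h import *
w=camera("wrist"); cv2.imwrite("pics/w13.png",w["img"][:,:,::-1])
E
python3 -m handwheel '{"gripper":[1,1,1,1,1,1,1,1],"slide":[[-20,0,0],[-25,-5,0],[-25,-5,0],[-25,-5,0],[-25,-5,0],[-25,-5,0],[-15,0,0],[0,0,0]],"yaw":[0,0,0,0,0,0,0,0]}' 25
python3 - <<'E'
from h import *
t=camera("top")["img"][:,:,::-1]; s=camera("side")["img"][:,:,::-1]; w=cv2.imread("pics/w13.png")
a=cv2.resize(t[180:320,100:220],(400,467)[::1],interpolation=2)[:300]
R=lambda i:cv2.resize(i,(400,300),interpolation=2)
m=np.vstack([np.hstack([R(t[175:310,80:260]),R(t[175:325,400:600])]),np.hstack([R(w[80:320,220:540]),R(s[140:350,190:470])])])
cv2.imwrite("pics/final.png",m)
E
```

```text
time: 37.43
ee_pos: [0.4538, 0.3421, 0.045]
tcp_rot: [-180.0, 0.0, 90.0]
wrist_force: [0.0, 0.7, -0.1]
opening: 0.0854
grasp_force: 0.0
time: 38.1
ee_pos: [0.4547, 0.3428, 0.1729]
tcp_rot: [179.8, -0.2, 90.0]
wrist_force: [0.9, 0.2, -0.6]
opening: 0.0859
grasp_force: 0.0
time: 38.82
ee_pos: [0.4279, 0.1798, 0.1686]
tcp_rot: [-179.9, 0.1, 89.9]
wrist_force: [-0.6, 0.4, -0.2]
opening: 0.0854
grasp_force: 0.0
```

View pics/final.png

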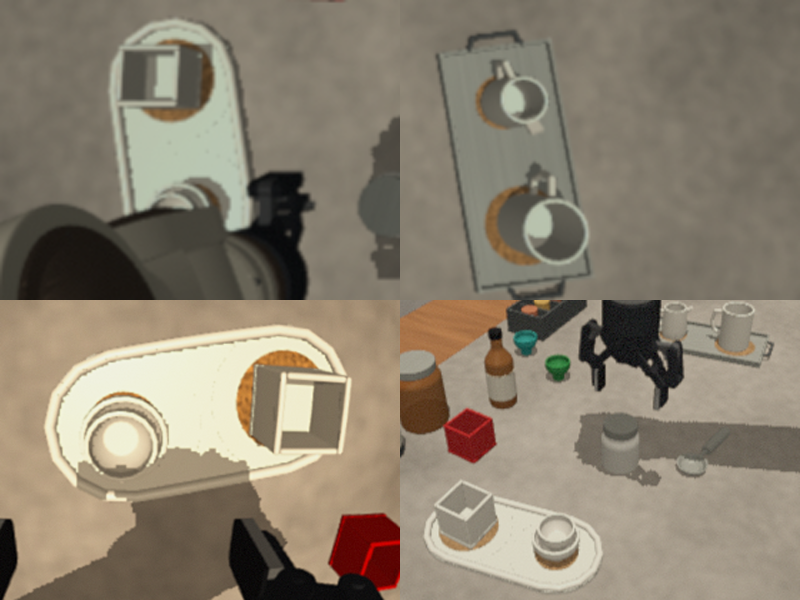

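The montage shows the cup on the wide cork and the small lid cupped in the large one on the small cork (white tray). The mug and jug are upright on their steel-tray corks, and the jar and bottle are untouched. One numeric centring check before handing in.

```bash
python3 - <<'E'
from h import *
c=camera("top"); g=cv2.GaussianBlur(cv2.cvtColor(c["img"],cv2.COLOR_RGB2GRAY),(3,3),0).astype(np.float32)
for n,X,r in (("mug",(.4193,-.329,.096),.033),("jug",(.558,-.3105,.076),.025)):
    p=proj(c,X); R=proj(c,(X[0],X[1]-r,X[2]))[0]-p[0]; best=(0,)
    for cx in np.arange(-6,6.1,.5):
        for cy in np.arange(-6,6.1,.5):
            e=np.abs(np.diff(cv2.warpPolar(g,(60,180),(p[0]+cx,p[1]+cy),30,0).mean(0)))[int(2*R)-4:int(2*R)+4].max()
            if e>best[0]: best=(e,cx,cy)
    print(n,best,((plane(c,p+best[1:],X[2])-X)*1000).round(1))
E
```

```text
mug (np.float32(12.094437), np.float64(0.5), np.float64(-1.5)) [ 3.  -1.1 -0. ]
jug (np.float32(10.922226), np.float64(0.0), np.float64(1.0)) [-2.1  0.1 -0. ]
```

Both are within about 3 mm of centre, so I hand in.

```bash
python3 -c "
from workcell import ticket; print(ticket.job_done())"
```

```text
the job is handed in; nothing more can be done
None
```

Both trays are laid up as asked and the job is handed in at about 39 s; the mug and jug measured within about 3 mm of their cork centres, the cup and nested lids were checked by eye, and I left the sugar jar, syrup bottle and look-alikes alone.

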